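Wind the shutter tester and point out the escapement

ROBOT

A 6-joint arm with a two-finger parallel gripper is mounted at the origin on the work surface. World frame = base frame: x ahead of the robot, y to its left, z up, the work surface at z = 0. Lengths are in m, angles in rad, forces in N, time in s.
With the tool pointing down it reaches from about 0.25 to 0.85 m from the base axis. Payload 12.5 kg.
Tool frame: the origin (TCP) lies midway between the tips of the shut fingers; the grasp point (between the pads) lies 19 mm behind it; z points along the fingers, x is the direction in which the jaws open and shut, and the axes are right-handed (so a half turn about z gives the same grasp; the last joint's range is limited). The gripper opens to 93 mm and grips with 3 to 60 N. Pads are 15 mm wide; open, the fingers measure 128 mm over their backs; the gripper's body (75 mm by 188 mm) begins 65 mm behind the grasp point.
Start: joints at [-0.085, 0.351, 1.652, -0, 1.139, -0.085], TCP at [0.55, 0, 0.219] pointing down, gripper open.
Joint ranges: [-2.75, 2.75], [-0.79, 2.1], [0.01, 2.65], [-1.57, 4.71], [0.07, 3.14], [-2.87, 2.87]. Speed limits (rad/s): [2.22, 2.22, 2.79, 3.14, 3.14, 3.14].

INTERFACE

Orientations are given as a unit quaternion [w, x, y, z].
In Python, from plant import ctrl gives the robot as it stands.
- The arm moves only by the tool carry_out, never from a script. Its argument "targets" is a list of rows, each an object of numbers: "rx", "ry", "rz": the turn, a rotation vector about the tool's x, y, z in degrees; "x", "y", "z": the shift along the tool's x, y, z in m; "gripper": the finger opening in m, from 0 to 0.093. A call has 1 to 8 rows; each row is the pose to reach, as a shift and turn from the pose commanded when the call began, along the tool's axes at that moment; what a row does not reach only later rows make up. A row lasts 1/8 s, in which the tool goes at most 62.5 mm and 10.7 degrees, less where a joint would pass 70% of its speed; a pose out of reach is approached as far as the arm can. A call with a gripper value outside its range is refused whole. The fingers move at their own pace and stop on an object; "newtons" is the grip in N (left out, the last holds). Time passes only in rows, so rows that repeat a pose let the fingers close. It gives the time, the measured TCP pose, the force and the opening at its end, in the units of the state.
- ctrl.get_obs(): the state, without advancing time (a new reading comes with each control period).
- ctrl.read_camera(name): name is "scene" or "side" or "wrist"; returns a dict with "pixels" (400x640x3 uint8, red, green, blue), "mtx" (3x3 intrinsics, pixels), "origin" and "orientation" of the camera in the world; the wrist camera has in their place "T_tool_cam" (4x4, takes a point from camera to tool coordinates, whose origin is the TCP and whose axes are the tool frame's). Camera axes: x right, y up, looking along -z (the intrinsics and any distortion apply to the point x, -y, -z); pixel columns grow to the right and rows downward; lengths in m; the calibration is good to about 2 mm. A picture is of the moment at which its call begins: read the wrist's pose just before it. There is no depth.
- ctrl.finish_job(): hands the job in, once; it reports no verdict.
The state is a dict: "time_s": time; "joint_pos": joint angles; "joint_vel": joint speeds; "joint_torque": joint torques, N m; "tcp_pos": TCP position; "ee_rot": TCP orientation; "contact_force": force on the tool from outside, world axes, zero at the start; "wrist_torque": the same for the moment, N m; "finger_gap": opening from 0.0 (shut) to 1.0 (fully open).
Only numpy, scipy, OpenCV 4.12 (cv2) and the standard library are available. Lean on these libraries where they do the work, as an engineer would, in place of code of your own. Each camera call takes 0.05 s, during which the arm holds its last target.

TASK

Make the shutter tester ready and show the apprentice which part goes on it: push the tester's crank down with the fingertips until it is fully home against its lower stop. Then point at the steel pinion that stands on the escapement housing, from straight above with the fingertips only a centimetre or two over it, and stay there for a good two seconds without touching the housing. Finally raise the hand well clear, 10 cm or more above the pinion; do not point at the blank housing, and leave every loose thing on the mat untouched where it is.

Things in the scene. Friction and masses are not known exactly. Their poses are not given: they have to be found in the camera images.
- tester: Grey geared tester fixed to the mat: base plate 150 (x) x 120 (y) x 12 mm, gear case 120 x 90 mm up to 97 mm, a low chuck and gear on top up to 110 mm. Origin: centre of its underside, on the 3 mm rubber mat; its x axis points away from the dial face, z up. The crank is on its -y side.
- crank_axis (a point): Point on the crank's axis of rotation, abreast of the middle of the handle's length; fixed to the tester at (-20, -97, 72) mm in its frame. The axis runs along the tester's y.
- crank_handle (a point): Middle of the crank's chrome handle pin: a round bar 14 mm in diameter and 50 mm long along the tester's y, 60 mm from the axis; it overhangs freely outward (-y) from the crank arm, whose centre line is 27 mm from this point. Moves with the crank.
- crank (a joint): Crank angle, rad. The arm points towards the tester's -x side; its elevation above level is 0.87 minus this value. 0: upper stop; 1.22: lower stop, fully home, arm 0.35 below level. Friction holds it where it is left; about 2 to 5 N on the handle turns it.
- escapement: Loose brass timer escapement housing, block 58 (x) x 42 (y) x 26 mm, 0.25 kg, with a flat brass gear (27 mm across, 3 mm thick) and a standing steel pinion on its top. Origin: centre of its underside, z up. It stands in either of two places.
- pinion_top (a point): Centre of the top of the steel pinion: a toothed post 15 mm in diameter, 14 mm tall, on the escapement housing's top at 14 mm along its x; 40 mm above its underside.
- blank_housing: The blank housing: loose brass block of the same 58 x 42 x 26 mm, its top closed and bearing only a low rib 30 x 8 x 3 mm; no gear, no pinion. Origin: centre of its underside. Bystander.
- blank_top (a point): Centre of the top of the blank housing's rib, 29 mm above its underside.
- camera: Black rangefinder camera body standing upright, 33 (x) x 135 (y) x 81 mm. Origin: centre of its underside. Loose bystander.
- hood: Grey anodised lens hood: open ring 60 mm in diameter, 35 mm tall. Origin: centre of its underside. Loose bystander.
- filter: Amber glass filter lying flat, 52 mm in diameter, 7 mm thick. Origin: centre of its underside. Loose bystander.

How it is judged:
By the outcome, as a careful person would: the job done as asked, in the order asked, and still so for the second after the job is handed in, with the robot touching nothing.
It also fails if it takes over 48 s, if anything falls off the work surface, if the arm or the gripper's body presses on something with over 40 N, if the wrist force passes 120 N, or if a joint passes its speed limit or range.

## Working session

There is one attempt and no reset: what is moved stays moved. The work goes in short steps, Python scripts to look and compute and a tool call to move; the robot and the scene stay as the last step left them, time stands still between calls to the robot, and variables do not carry over. Pictures are saved under pics/ and viewed, and the job is handed in when it is done.

Besides the shell and the picture viewer there is one more tool, called by a JSON object that holds its "name" and its "arguments". carry_out: Moves the arm, as the interface text tells. Its arguments: {"type":"object","properties":{"targets":{"type":"array","items":{"type":"object","properties":{"rx":{"type":"number"},"ry":{"type":"number"},"rz":{"type":"number"},"x":{"type":"number"},"y":{"type":"number"},"z":{"type":"number"},"gripper":{"type":"number"}}}},"newtons":{"type":"number"}},"required":["targets"]}

```bash
ls; mkdir -p pics; python3 - <<'E'
from plant import ctrl
import cv2,numpy as np
o=ctrl.get_obs();print(o)
for n in ["scene","side","wrist"]:
    c=ctrl.read_camera(n)
    cv2.imwrite(f"pics/{n}0.png",c["pixels"][:,:,::-1])
    print(n,{k:(v.tolist() if hasattr(v,'tolist') else v) for k,v in c.items() if k!="pixels"})
E
```

```text
pics
{'time_s': 0.0, 'joint_pos': array([-8.45811554e-02,  3.51224345e-01,  1.65243435e+00,  8.78659824e-06,
        1.13910536e+00, -8.46160788e-02]), 'joint_vel': array([ 0.00095214, -0.00165666,  0.00119756,  0.00097258, -0.00116484,
        0.00034616]), 'joint_torque': array([ 1.41757551e-03, -4.97321892e+01, -2.85254824e+01,  6.99741254e-02,
        2.57699919e-02, -1.73020858e-04]), 'tcp_pos': array([5.49648660e-01, 6.79506730e-05, 2.18104045e-01]), 'ee_rot': array([-5.34655504e-05,  9.99999828e-01,  1.56211877e-05, -5.83271933e-04]), 'contact_force': array([-0.05599704,  0.01598436,  0.34416202]), 'wrist_torque': array([-0.01413092, -0.02176797, -0.00572978]), 'finger_gap': 0.9981226251180042}
scene {'mtx': [[472.06512502662724, 0.0, 305.84852636684025], [0.0, 472.06512502662724, 201.98899195327735], [0.0, 0.0, 1.0]], 'origin': [0.8773972536855071, 0.31837749577589225, 0.8571824728549258], 'orientation': [0.3574179125259764, 0.09202475625697999, 0.24446779578634764, 0.8966712758111424]}
side {'mtx': [[413.39763389095907, 0.0, 320.82742600864503], [0.0, 413.39763389095907, 191.36194918107353], [0.0, 0.0, 1.0]], 'origin': [0.1807478882010253, -0.6130595135415556, 0.5265735180160054], 'orientation': [0.8297739181205482, 0.4757464683990163, -0.14445222978575253, -0.2535233636623296]}
wrist {'mtx': [[317.4297984486663, 0.0, 321.8274320873329], [0.0, 317.4297984486663, 190.5421959397011], [0.0, 0.0, 1.0]], 'T_tool_cam': [[0.9999978368490458, -0.002076500306091299, 0.00012018197145585207, 0.0003174687110878427], [-0.001987225847033226, -0.9708720009898519, -0.2395905019557168, -0.0669160380326516], [0.0006141910617579011, 0.23958974485657406, -0.970874027322237, -0.1656396063901276], [0.0, 0.0, 0.0, 1.0]]}
```

View pics/scene0.png

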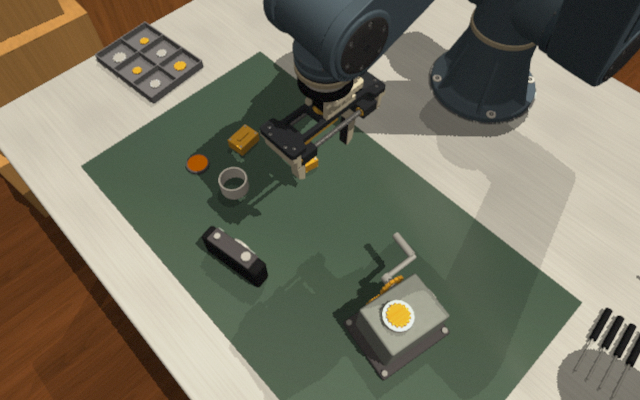

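View pics/side0.png

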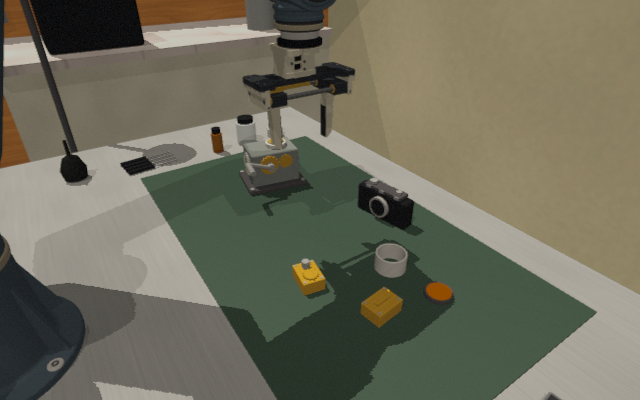

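View pics/wrist0.png

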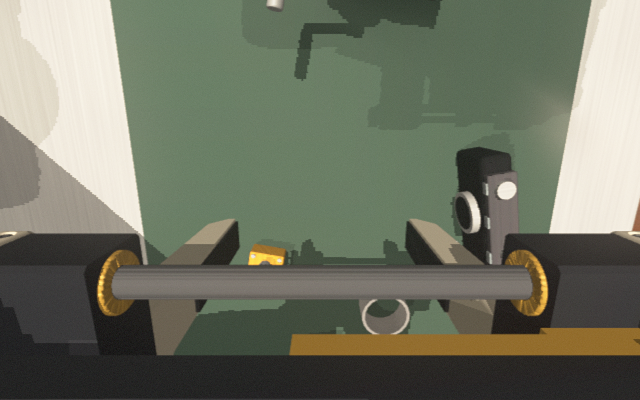

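The scene view shows the tester's chuck at about (398,316) and the handle at about (403,246). The side view shows the escapement at about (309,277), with its pinion near (306,263), and the blank at (382,306). I'll enlarge these next.

```bash
cat > h.py <<'E'
import numpy as np,cv2
from scipy.spatial.transform import Rotation as R
def rot(q): return R.from_quat([q[1],q[2],q[3],q[0]])
C={"scene":(np.array([[472.065,0,305.8485],[0,472.065,201.989],[0,0,1]]),np.array([0.877397,0.318377,0.857182]),rot([0.3574179125259764,0.09202475625697999,0.24446779578634764,0.8966712758111424])),
"side":(np.array([[413.3976,0,320.8274],[0,413.3976,191.3619],[0,0,1]]),np.array([0.180748,-0.6130595,0.5265735]),rot([0.8297739181205482,0.4757464683990163,-0.14445222978575253,-0.2535233636623296]))}
def ray(n,u,v):
    K,o,r=C[n]; return o,r.apply([(u-K[0,2])/K[0,0],-(v-K[1,2])/K[1,1],-1.])
def plane(n,u,v,z):
    o,d=ray(n,u,v); return o+d*(z-o[2])/d[2]
def proj(n,p):
    K,o,r=C[n]; c=r.inv().apply(np.asarray(p)-o); return np.array([K[0,2]+K[0,0]*c[0]/-c[2],K[1,2]-K[1,1]*c[1]/-c[2]])
def two(p1,p2):
    o1,d1=ray("scene",*p1);o2,d2=ray("side",*p2)
    s=np.linalg.lstsq(np.c_[d1,-d2],o2-o1,rcond=None)[0]
    a=o1+s[0]*d1;b=o2+s[1]*d2
    return (a+b)/2,np.linalg.norm(a-b)
E
python3 - <<'E'
import cv2
s=cv2.imread('pics/scene0.png');t=cv2.imread('pics/side0.png')
cv2.imwrite('pics/sc_c.png',cv2.resize(s[225:385,330:470],None,fx=3.7,fy=3.7,interpolation=2))
cv2.imwrite('pics/si_c.png',cv2.resize(t[240:330,280:420],None,fx=5.7,fy=5.7,interpolation=2))
cv2.imwrite('pics/si_t.png',cv2.resize(t[125:200,225:325],None,fx=7,fy=7,interpolation=2))
E
```

```text
(no output)
```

View pics/sc_c.png

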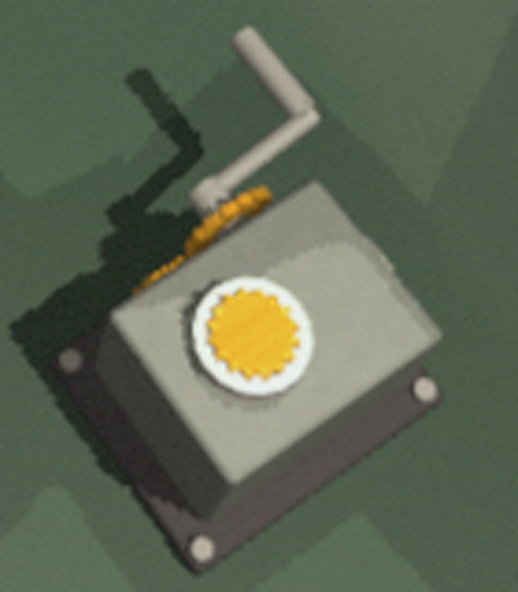

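View pics/si_c.png

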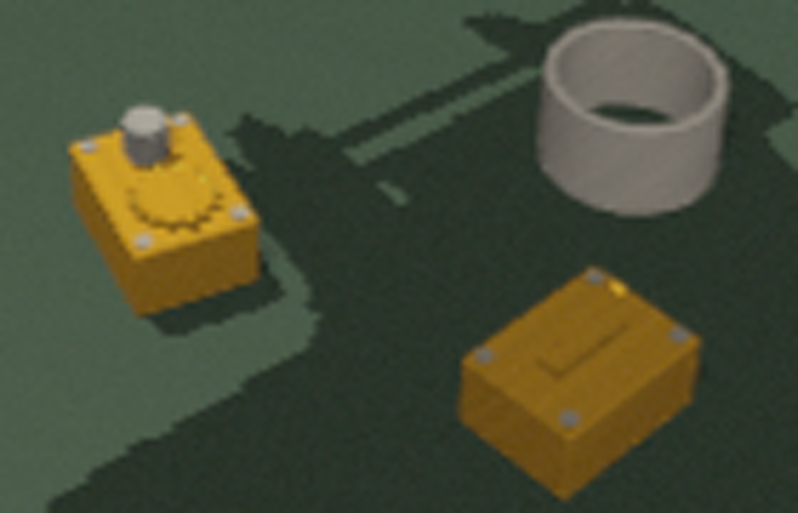

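View pics/si_t.png

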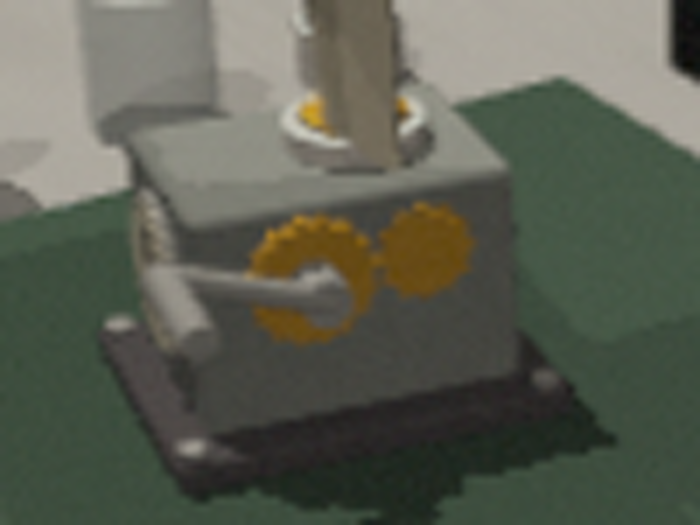

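```bash
python3 - <<'E'
from h import *
np.set_printoptions(precision=4,suppress=True)
sc=lambda x,y:(330+x/3.7-.4,225+y/3.7-.4)
st=lambda x,y:(225+x/7-.4,125+y/7-.4)
se=lambda x,y:(280+x/5.7-.4,240+y/5.7-.4)
P=[plane("scene",*sc(*p),.1) for p in [(318,182),(440,335),(235,487),(110,312)]]
for i in range(4): print(P[i],np.linalg.norm(P[i]-P[(i+1)%4]))
c=np.mean(P,0);print("centre",c)
Bl=[plane("scene",*sc(*p),.015) for p in [(70,360),(202,548),(425,390)]];print("screws",Bl)
ax=((P[2]-P[3])+(P[1]-P[0]))  # along y dir or x?
ay=((P[3]-P[0])+(P[2]-P[1]))
print("angles",np.degrees(np.arctan2(ax[1],ax[0])),np.degrees(np.arctan2(ay[1],ay[0])))
print("handle outer",two(sc(246,36),st(203,340)))
print("handle inner",two(sc(308,112),st(165,278)))
print("pinion",plane("side",*se(147,118),.043), "gear",plane("side",*se(175,193),.032))
print("esc corners",[plane("side",*se(*p),.029) for p in [(72,148),(187,118),(260,222),(135,257)]])
print("blank corners",[plane("side",*se(*p),.029) for p in [(594,265),(700,342),(570,437),(460,358)]])
E
```

```text
[0.5414 0.2234 0.1   ] 0.08463115782575684
[0.5577 0.3065 0.1   ] 0.11568141701100726
[0.6719 0.2878 0.1   ] 0.08957711386862412
[0.6552 0.1998 0.1   ] 0.11625551392459989
centre [0.6066 0.2544 0.1   ]
screws [array([0.6617, 0.1895, 0.015 ]), array([0.6804, 0.292 , 0.015 ]), array([0.5484, 0.3169, 0.015 ])]
angles 79.08443776457312 -10.53306926063415
handle outer (array([0.5093, 0.1493, 0.0963]), np.float64(0.004822765377578769))
handle inner (array([0.5183, 0.196 , 0.0965]), np.float64(0.004549669011918816))
pinion [ 0.4806 -0.1162  0.043 ] gear [ 0.4756 -0.1401  0.032 ]
esc corners [array([ 0.4616, -0.1009,  0.029 ]), array([ 0.5001, -0.1091,  0.029 ]), array([ 0.4919, -0.1629,  0.029 ]), array([ 0.452 , -0.1545,  0.029 ])]
blank corners [array([ 0.5644, -0.2345,  0.029 ]), array([ 0.5687, -0.2755,  0.029 ]), array([ 0.514 , -0.2817,  0.029 ]), array([ 0.5073, -0.2417,  0.029 ])]
```

The tester comes out with yaw −10.6° and its centre at (0.606, 0.254). The case measures 116×87 mm against a real 120×90. The handle's middle is at (0.513, 0.173, 0.096), which gives a radius of 60 mm and an elevation of about 0.36, so the crank is at about 0.5. The pinion top is at (0.480, −0.117). I'm moving above the handle with the fingers shut.

{"name": "carry_out", "arguments": {"targets": [{"x": -0.005,"y": -0.025,"rz": 2,"gripper": 0},{"x": -0.01,"y": -0.05,"rz": 4,"gripper": 0},{"x": -0.017,"y": -0.08,"rz": 6,"gripper": 0},{"x": -0.025,"y": -0.11,"rz": 8,"gripper": 0},{"x": -0.033,"y": -0.14,"rz": 10,"gripper": 0},{"x": -0.039,"y": -0.168,"rz": 10.6,"gripper": 0},{"x": -0.039,"y": -0.168,"rz": 10.6,"gripper": 0},{"x": -0.039,"y": -0.168,"z": 0.03,"rz": 10.6,"gripper": 0}]}}

```text
validation failed for argument at $.ta...
```

```bash
python3 - <<'E'
from plant import ctrl
import cv2
o=ctrl.get_obs();print(o)
for n in ["scene","side","wrist"]:
    c=ctrl.read_camera(n)["pixels"][:,:,::-1]
    cv2.imwrite(f"pics/{n}1.png",c)
    if n=="scene": cv2.imwrite(f"pics/sc1_c.png",cv2.resize(c[180:350,320:480],None,fx=3.5,fy=3.5))
    if n=="side": cv2.imwrite(f"pics/si1_c.png",cv2.resize(c[100:210,210:330],None,fx=5,fy=5))
E
```

```text
{'time_s': 0.15, 'joint_pos': array([-8.46090369e-02,  3.51129219e-01,  1.65223655e+00,  1.34955223e-05,
        1.13911023e+00, -8.46193151e-02]), 'joint_vel': array([-0.00016088, -0.00043024, -0.0032021 , -0.00105009, -0.00049512,
        0.00220459]), 'joint_torque': array([ 9.91285888e-04, -4.97462654e+01, -2.85344088e+01,  6.99646957e-02,
        2.45898723e-02, -7.18797719e-05]), 'tcp_pos': array([5.49749428e-01, 4.52708281e-05, 2.18231333e-01]), 'ee_rot': array([-4.34329464e-05,  9.99999902e-01,  2.31308094e-06, -4.39576944e-04]), 'contact_force': array([-0.08977826, -0.4717493 ,  0.07345402]), 'wrist_torque': array([-0.02593936,  0.01331743,  0.0042642 ]), 'finger_gap': 0.9972147695216089}
```

View pics/si1_c.png

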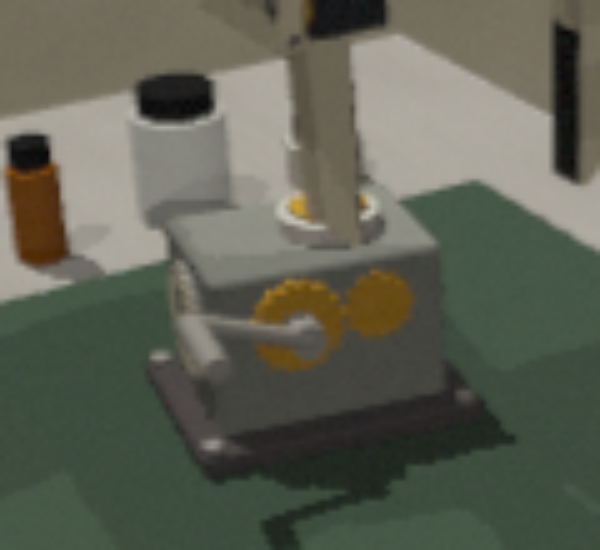

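View pics/wrist1.png

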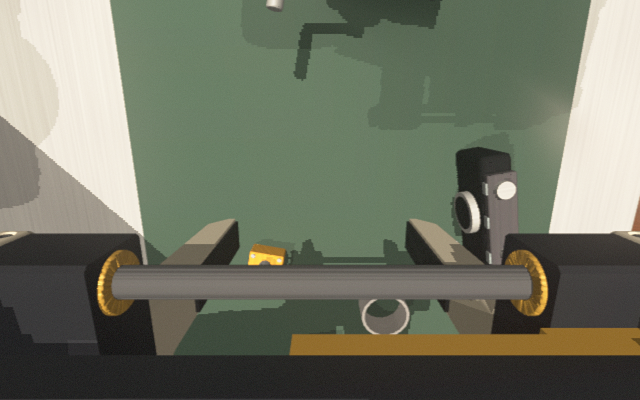

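View pics/scene1.png

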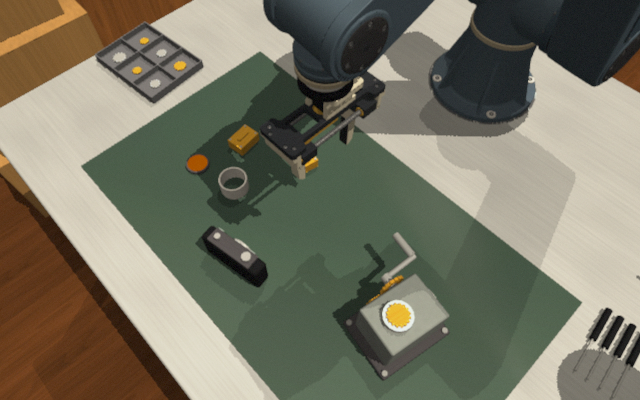

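The arm hasn't moved because the call was refused by argument validation. I'll retry with every field given, first with one row.

{"name": "carry_out", "arguments": {"targets": [{"x": -0.005,"y": -0.025,"z": 0,"rx": 0,"ry": 0,"rz": 2,"gripper": 0}]}}

```text
time_s: 0.42
tcp_pos: [0.5451, 0.0244, 0.2185]
ee_rot: [0.0, 1.0, -0.019, -0.0]
contact_force: [-0.0, 0.3, 0.3]
finger_gap: 0.937
```

{"name": "carry_out", "arguments": {"targets": [{"x": -0.01,"y": -0.03,"z": 0,"rx": 0,"ry": 0,"rz": 3,"gripper": 0},{"x": -0.02,"y": -0.06,"z": 0,"rx": 0,"ry": 0,"rz": 5,"gripper": 0},{"x": -0.03,"y": -0.1,"z": 0,"rx": 0,"ry": 0,"rz": 7,"gripper": 0},{"x": -0.04,"y": -0.13,"z": 0,"rx": 0,"ry": 0,"rz": 8.5,"gripper": 0},{"x": -0.04,"y": -0.142,"z": 0,"rx": 0,"ry": 0,"rz": 8.5,"gripper": 0},{"x": -0.04,"y": -0.142,"z": 0.02,"rx": 0,"ry": 0,"rz": 8.5,"gripper": 0},{"x": -0.04,"y": -0.142,"z": 0.04,"rx": 0,"ry": 0,"rz": 8.5,"gripper": 0},{"x": -0.04,"y": -0.142,"z": 0.04,"rx": 0,"ry": 0,"rz": 8.5,"gripper": 0}]}}

```text
time_s: 1.42
tcp_pos: [0.5097, 0.1677, 0.1776]
ee_rot: [0.0, 0.996, -0.092, -0.001]
contact_force: [-0.2, 0.1, 0.8]
finger_gap: 0.08
```

```bash
python3 - <<'E'
from plant import ctrl
import cv2
o=ctrl.get_obs();print(o['time_s'],o['tcp_pos'],o['ee_rot'],o['finger_gap'])
for n in ["scene","side","wrist"]:
    c=ctrl.read_camera(n)["pixels"][:,:,::-1]
    cv2.imwrite(f"pics/{n}2.png",c)
    if n=="side": cv2.imwrite(f"pics/si2_c.png",cv2.resize(c[100:210,210:330],None,fx=5,fy=5))
E
```

```text
1.425 [0.50965096 0.16767246 0.17757109] [ 4.52365956e-04  9.95803090e-01 -9.15130176e-02 -1.16990316e-03] 0.08008191253156562
```

View pics/si2_c.png

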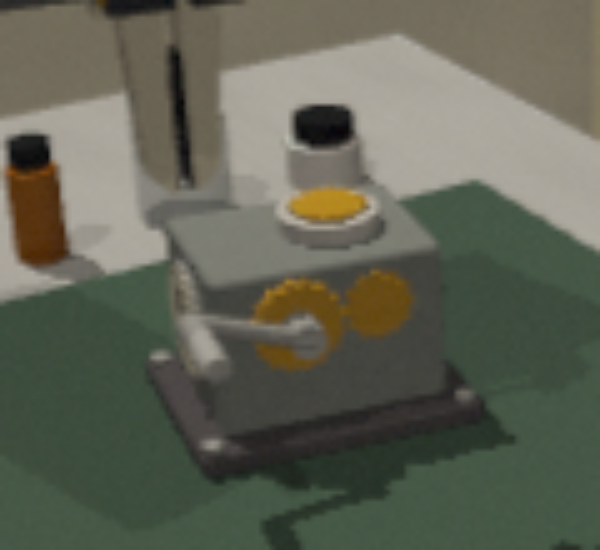

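View pics/wrist2.png

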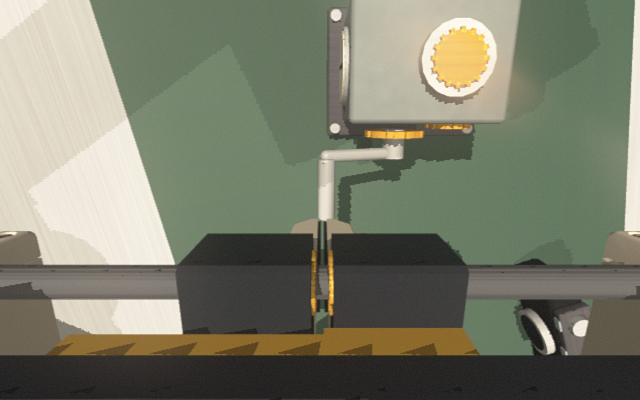

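View pics/scene2.png

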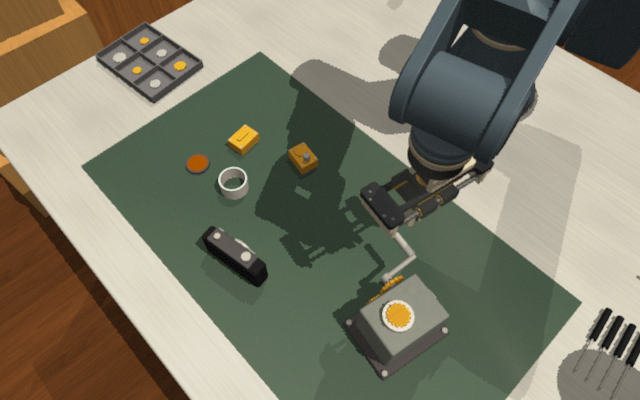

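The wrist view shows the handle (column 326) lined up with the finger seam (column 322), well out from the arm. In the scene view the escapement is now visible, with its pinion near (306,157). I'm pushing down now.

{"name": "carry_out", "arguments": {"targets": [{"x": 0,"y": 0,"z": 0.03,"rx": 0,"ry": 0,"rz": 0,"gripper": 0},{"x": 0,"y": 0,"z": 0.06,"rx": 0,"ry": 0,"rz": 0,"gripper": 0},{"x": 0,"y": 0,"z": 0.07,"rx": 0,"ry": 0,"rz": 0,"gripper": 0},{"x": 0,"y": 0,"z": 0.075,"rx": 0,"ry": 0,"rz": 0,"gripper": 0},{"x": 0,"y": 0,"z": 0.08,"rx": 0,"ry": 0,"rz": 0,"gripper": 0},{"x": 0,"y": 0,"z": 0.085,"rx": 0,"ry": 0,"rz": 0,"gripper": 0},{"x": 0,"y": 0,"z": 0.09,"rx": 0,"ry": 0,"rz": 0,"gripper": 0},{"x": 0,"y": 0,"z": 0.095,"rx": 0,"ry": 0,"rz": 0,"gripper": 0}]}}

```text
time_s: 2.58
tcp_pos: [0.51, 0.1684, 0.0834]
ee_rot: [-0.0, 0.996, -0.092, 0.0]
contact_force: [-1.0, 0.3, 3.1]
finger_gap: 0.001
```

{"name": "carry_out", "arguments": {"targets": [{"x": 0,"y": 0,"z": 0.004,"rx": 0,"ry": 0,"rz": 0,"gripper": 0},{"x": 0,"y": 0,"z": 0.008,"rx": 0,"ry": 0,"rz": 0,"gripper": 0},{"x": 0,"y": 0,"z": 0.012,"rx": 0,"ry": 0,"rz": 0,"gripper": 0},{"x": 0,"y": 0,"z": 0.015,"rx": 0,"ry": 0,"rz": 0,"gripper": 0},{"x": 0,"y": 0,"z": 0.017,"rx": 0,"ry": 0,"rz": 0,"gripper": 0},{"x": 0,"y": 0,"z": 0.018,"rx": 0,"ry": 0,"rz": 0,"gripper": 0}]}}

```text
time_s: 3.32
tcp_pos: [0.5104, 0.1683, 0.0657]
ee_rot: [-0.0, 0.996, -0.092, 0.0]
contact_force: [2.0, -0.4, 3.0]
finger_gap: 0.004
```

{"name": "carry_out", "arguments": {"targets": [{"x": 0,"y": 0,"z": 0.001,"rx": 0,"ry": 0,"rz": 0,"gripper": 0},{"x": 0,"y": 0,"z": 0.002,"rx": 0,"ry": 0,"rz": 0,"gripper": 0},{"x": 0,"y": 0,"z": 0.003,"rx": 0,"ry": 0,"rz": 0,"gripper": 0},{"x": 0,"y": 0,"z": 0.003,"rx": 0,"ry": 0,"rz": 0,"gripper": 0}]}}

```text
time_s: 3.82
tcp_pos: [0.5099, 0.1684, 0.0626]
ee_rot: [-0.0, 0.996, -0.092, -0.0]
contact_force: [1.4, -0.6, 2.2]
finger_gap: 0.003
```

{"name": "carry_out", "arguments": {"targets": [{"x": 0,"y": 0,"z": 0.001,"rx": 0,"ry": 0,"rz": 0,"gripper": 0},{"x": 0,"y": 0,"z": 0.001,"rx": 0,"ry": 0,"rz": 0,"gripper": 0}]}}

```text
time_s: 4.08
tcp_pos: [0.51, 0.1684, 0.0616]
ee_rot: [-0.0, 0.996, -0.092, 0.0]
contact_force: [3.0, 0.1, 2.5]
finger_gap: 0.005
```

{"name": "carry_out", "arguments": {"targets": [{"x": 0,"y": 0,"z": 0.001,"rx": 0,"ry": 0,"rz": 0,"gripper": 0},{"x": 0,"y": 0,"z": 0.001,"rx": 0,"ry": 0,"rz": 0,"gripper": 0}]}}

```text
time_s: 4.32
tcp_pos: [0.5101, 0.1684, 0.0613]
ee_rot: [-0.0, 0.996, -0.091, 0.0]
contact_force: [-1.6, -1.1, 12.2]
finger_gap: 0.004
```

The force jumped to 12 N at z = 0.0613, where 0.0614 was predicted for the stop. I'll add a small extra push, then look.

{"name": "carry_out", "arguments": {"targets": [{"x": 0,"y": 0,"z": 0.0005,"rx": 0,"ry": 0,"rz": 0,"gripper": 0},{"x": 0,"y": 0,"z": 0.0005,"rx": 0,"ry": 0,"rz": 0,"gripper": 0}]}}

```text
time_s: 4.58
tcp_pos: [0.5101, 0.1684, 0.0612]
ee_rot: [-0.0, 0.996, -0.091, 0.0]
contact_force: [-3.3, -1.3, 16.1]
finger_gap: 0.007
```

{"name": "carry_out", "arguments": {"targets": [{"x": 0,"y": 0,"z": -0.005,"rx": 0,"ry": 0,"rz": 0,"gripper": 0},{"x": 0,"y": 0,"z": -0.02,"rx": 0,"ry": 0,"rz": 0,"gripper": 0},{"x": 0,"y": 0,"z": -0.05,"rx": 0,"ry": 0,"rz": 0,"gripper": 0},{"x": 0,"y": 0,"z": -0.08,"rx": 0,"ry": 0,"rz": 0,"gripper": 0},{"x": 0,"y": 0,"z": -0.11,"rx": 0,"ry": 0,"rz": 0,"gripper": 0},{"x": 0,"y": 0,"z": -0.13,"rx": 0,"ry": 0,"rz": 0,"gripper": 0},{"x": 0,"y": 0,"z": -0.13,"rx": 0,"ry": 0,"rz": 0,"gripper": 0}]}}

```text
time_s: 5.45
tcp_pos: [0.5104, 0.1685, 0.1917]
ee_rot: [-0.0, 0.996, -0.091, 0.001]
contact_force: [0.0, 0.0, -0.4]
finger_gap: 0.005
```

```bash
python3 - <<'E'
from plant import ctrl
import cv2
o=ctrl.get_obs();print(o['time_s'],o['tcp_pos'],o['ee_rot'],o['contact_force'])
for n in ["scene","side"]:
    c=ctrl.read_camera(n)["pixels"][:,:,::-1]
    cv2.imwrite(f"pics/{n}3.png",c)
    if n=="side":
        cv2.imwrite(f"pics/si3_c.png",cv2.resize(c[100:210,210:330],None,fx=5,fy=5))
        cv2.imwrite(f"pics/si3_e.png",cv2.resize(c[250:300,280:340],None,fx=10,fy=10))
    else:
        cv2.imwrite(f"pics/sc3_e.png",cv2.resize(c[130:190,270:340],None,fx=8,fy=8))
        cv2.imwrite(f"pics/sc3_c.png",cv2.resize(c[225:305,350:430],None,fx=7,fy=7))
E
```

```text
5.45 [0.51041388 0.16851001 0.19171361] [-4.34396974e-04  9.95808192e-01 -9.14569330e-02  1.21856030e-03] [ 0.01183343  0.04654008 -0.41429034]
```

View pics/si3_c.png

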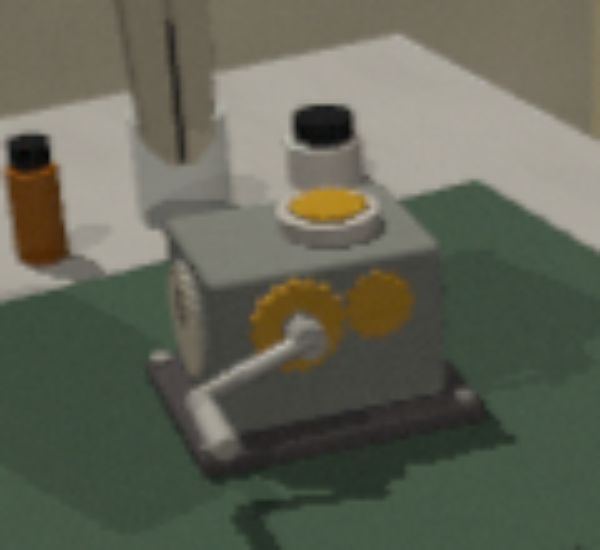

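View pics/si3_e.png

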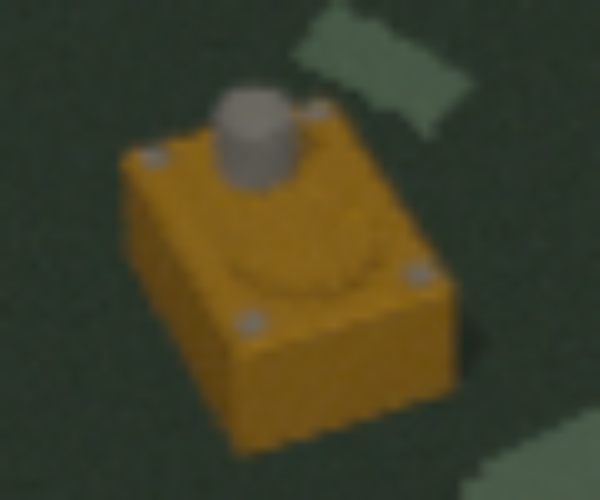

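View pics/sc3_e.png

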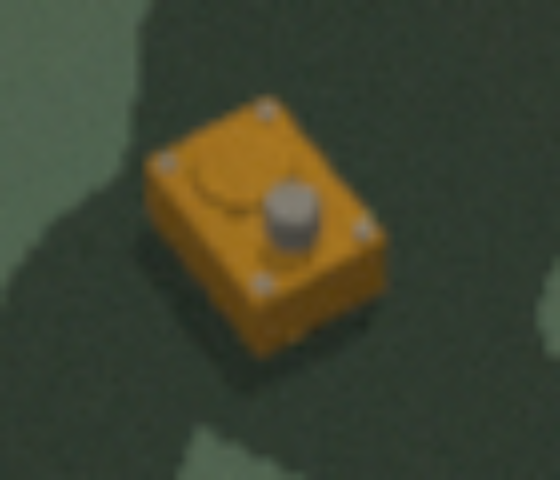

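View pics/sc3_c.png

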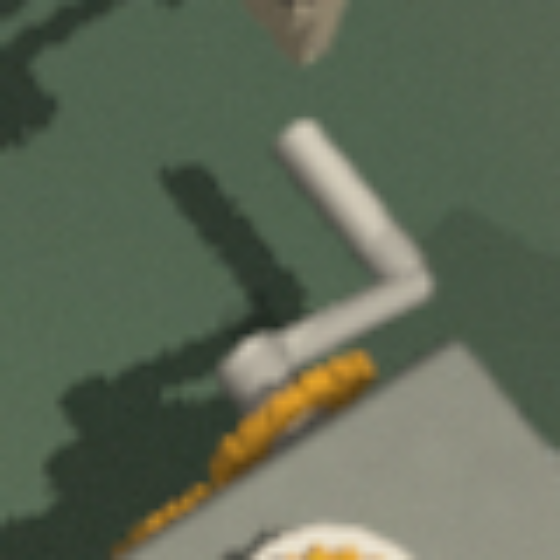

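The crank arm is down: in the side crop the handle end is at (222,440), below the hub at (305,335). Next I measure the handle and the pinion across the two views.

```bash
python3 - <<'E'
from h import *
np.set_printoptions(precision=4,suppress=True)
f=lambda x,y,s,a,b:(a+x/s-.45,b+y/s-.45)
a=f(292,203,8,270,130);b=f(256,113,10,280,250)
print("pinion",two(a,b),plane("scene",*a,.043),plane("side",*b,.043))
E1=[plane("scene",*f(x,y,8,270,130),.029) for x,y in[(268,97),(386,238),(262,298),(146,160)]]
E2=[plane("side",*f(x,y,10,280,250),.029) for x,y in[(235,350),(122,155),(333,100),(455,288)]]
print(np.array(E1),np.array(E2),np.mean(E1,0),np.mean(E2,0))
print("handle out",two(f(300,128,7,350,225),f(224,445,5,210,100)))
print("handle in",two(f(400,268,7,350,225),f(198,395,5,210,100)))
E
```

```text
pinion (array([ 0.4785, -0.117 ,  0.0434]), np.float64(0.0019166664058147937)) [ 0.4774 -0.1168  0.043 ] [ 0.4795 -0.1172  0.043 ]
[[ 0.4508 -0.1548  0.029 ]
 [ 0.4603 -0.0984  0.029 ]
 [ 0.4976 -0.1072  0.029 ]
 [ 0.4894 -0.1621  0.029 ]] [[ 0.4519 -0.154   0.029 ]
 [ 0.4616 -0.0992  0.029 ]
 [ 0.5019 -0.1077  0.029 ]
 [ 0.492  -0.1623  0.029 ]] [ 0.4745 -0.1306  0.029 ] [ 0.4768 -0.1308  0.029 ]
handle out (array([0.5079, 0.1481, 0.0575]), np.float64(0.0031450552041221544))
handle in (array([0.5186, 0.1936, 0.0592]), np.float64(0.00011265370673453124))
```

Both views agree on the pinion top: (0.4785, −0.117, 0.043). I'm traversing high to it.

{"name": "carry_out", "arguments": {"targets": [{"x": 0.002,"y": 0.03,"z": 0,"rx": 0,"ry": 0,"rz": 0,"gripper": 0},{"x": 0.005,"y": 0.07,"z": 0,"rx": 0,"ry": 0,"rz": 0,"gripper": 0},{"x": 0.008,"y": 0.12,"z": 0,"rx": 0,"ry": 0,"rz": 0,"gripper": 0},{"x": 0.012,"y": 0.17,"z": 0,"rx": 0,"ry": 0,"rz": 0,"gripper": 0},{"x": 0.016,"y": 0.22,"z": 0,"rx": 0,"ry": 0,"rz": 0,"gripper": 0},{"x": 0.019,"y": 0.26,"z": 0,"rx": 0,"ry": 0,"rz": 0,"gripper": 0},{"x": 0.0205,"y": 0.2865,"z": 0,"rx": 0,"ry": 0,"rz": 0,"gripper": 0},{"x": 0.0205,"y": 0.2865,"z": 0,"rx": 0,"ry": 0,"rz": 0,"gripper": 0}]}}

```text
time_s: 6.55
tcp_pos: [0.4772, -0.1181, 0.1891]
ee_rot: [-0.0, 0.996, -0.093, -0.001]
contact_force: [-0.1, 0.3, -1.2]
finger_gap: 0.008
```

{"name": "carry_out", "arguments": {"targets": [{"x": 0,"y": 0,"z": 0.03,"rx": 0,"ry": 0,"rz": 0,"gripper": 0},{"x": 0,"y": 0,"z": 0.06,"rx": 0,"ry": 0,"rz": 0,"gripper": 0},{"x": 0,"y": 0,"z": 0.085,"rx": 0,"ry": 0,"rz": 0,"gripper": 0},{"x": 0,"y": 0,"z": 0.1,"rx": 0,"ry": 0,"rz": 0,"gripper": 0},{"x": 0,"y": 0,"z": 0.105,"rx": 0,"ry": 0,"rz": 0,"gripper": 0},{"x": 0,"y": 0,"z": 0.105,"rx": 0,"ry": 0,"rz": 0,"gripper": 0},{"x": 0,"y": 0,"z": 0.105,"rx": 0,"ry": 0,"rz": 0,"gripper": 0}]}}

```text
time_s: 7.42
tcp_pos: [0.4784, -0.1172, 0.0858]
ee_rot: [0.0, 0.996, -0.091, 0.001]
contact_force: [-0.3, 0.2, 0.7]
finger_gap: 0.009
```

```bash
python3 - <<'E'
from plant import ctrl
import cv2
o=ctrl.get_obs();print(o['time_s'],o['tcp_pos'],o['ee_rot'],o['contact_force'])
for n in ["scene","side"]:
    c=ctrl.read_camera(n)["pixels"][:,:,::-1]
    cv2.imwrite(f"pics/{n}4.png",c)
    if n=="side":
        cv2.imwrite(f"pics/si4_e.png",cv2.resize(c[210:310,260:360],None,fx=6,fy=6))
E
```

```text
7.425 [ 0.47835795 -0.11718368  0.08584909] [ 1.39081308e-04  9.95804999e-01 -9.14987789e-02  5.98666354e-04] [-0.31137581  0.22323446  0.73421901]
```

View pics/si4_e.png

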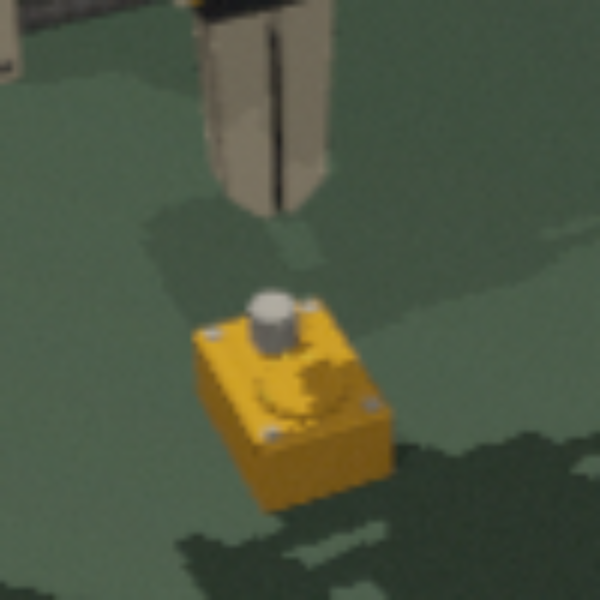

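View pics/scene4.png

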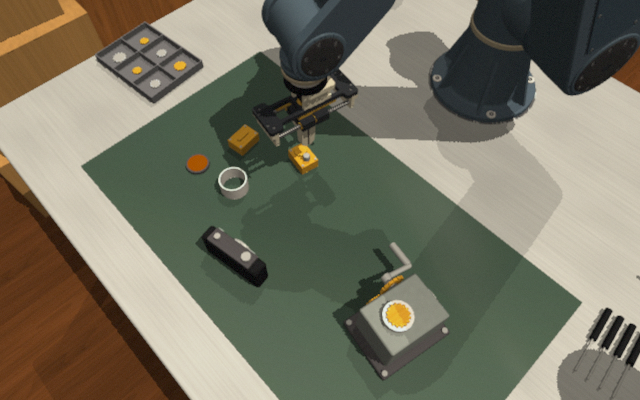

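The fingertips (crop (277,213)) are directly over the pinion (crop (272,300)). I'm descending 28 mm, to about 15 mm over it, and will hold there.

{"name": "carry_out", "arguments": {"targets": [{"x": 0,"y": 0,"z": 0.01,"rx": 0,"ry": 0,"rz": 0,"gripper": 0},{"x": 0,"y": 0,"z": 0.018,"rx": 0,"ry": 0,"rz": 0,"gripper": 0},{"x": 0,"y": 0,"z": 0.024,"rx": 0,"ry": 0,"rz": 0,"gripper": 0},{"x": 0,"y": 0,"z": 0.028,"rx": 0,"ry": 0,"rz": 0,"gripper": 0},{"x": 0,"y": 0,"z": 0.028,"rx": 0,"ry": 0,"rz": 0,"gripper": 0},{"x": 0,"y": 0,"z": 0.028,"rx": 0,"ry": 0,"rz": 0,"gripper": 0}]}}

```text
time_s: 8.28
tcp_pos: [0.478, -0.1171, 0.0573]
ee_rot: [0.0, 0.996, -0.091, 0.0]
contact_force: [0.3, -0.5, -0.1]
finger_gap: 0.003
```

```bash
python3 - <<'E'
from plant import ctrl
import cv2
c=ctrl.read_camera("side")["pixels"][:,:,::-1]
cv2.imwrite(f"pics/si5_e.png",cv2.resize(c[210:310,260:360],None,fx=6,fy=6))
E
```

```text
(no output)
```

View pics/si5_e.png

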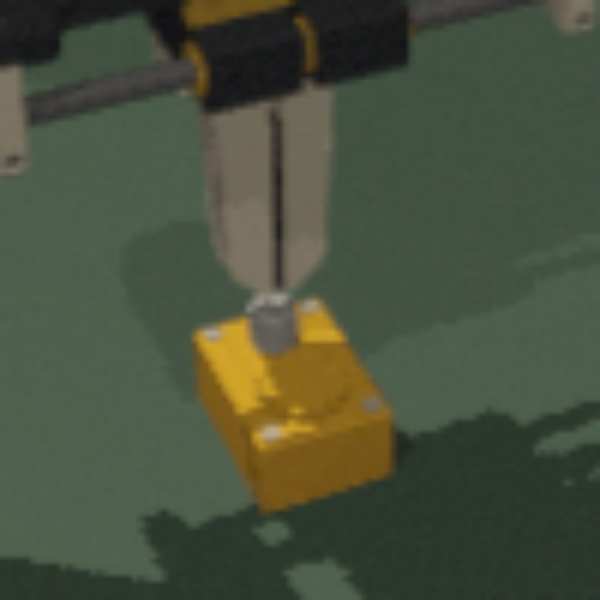

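The tip's lower edge at row 290 looks closer to the pinion than 14 mm. I'll check it by projection.

```bash
python3 - <<'E'
from h import *
from plant import ctrl
o=ctrl.get_obs();p=o['tcp_pos'];print(p)
pr=lambda q:(proj("side",q)-[260,210]+.45)*6
ty=rot(o['ee_rot']).apply([0,1,0])
for s in(0,.0075,-.0075):print(s,pr(p+s*ty))
print("pinion",pr([.4785,-.117,.043]))
E
```

```text
[ 0.47804191 -0.11712302  0.05731584]
0 [268.35327584 271.80122536]
0.0075 [277.68422898 286.71846166]
-0.0075 [259.17182778 257.12300028]
pinion [270.47323087 308.55890008]
```

The visible near edge was predicted at row 287 and seen at about 290, so the gap is about 14 mm by kinematics and about 11 mm or more by image. Both are within range. I'm holding for 3 s.

{"name": "carry_out", "arguments": {"targets": [{"x": 0,"y": 0,"z": 0,"rx": 0,"ry": 0,"rz": 0,"gripper": 0},{"x": 0,"y": 0,"z": 0,"rx": 0,"ry": 0,"rz": 0,"gripper": 0},{"x": 0,"y": 0,"z": 0,"rx": 0,"ry": 0,"rz": 0,"gripper": 0},{"x": 0,"y": 0,"z": 0,"rx": 0,"ry": 0,"rz": 0,"gripper": 0},{"x": 0,"y": 0,"z": 0,"rx": 0,"ry": 0,"rz": 0,"gripper": 0},{"x": 0,"y": 0,"z": 0,"rx": 0,"ry": 0,"rz": 0,"gripper": 0},{"x": 0,"y": 0,"z": 0,"rx": 0,"ry": 0,"rz": 0,"gripper": 0},{"x": 0,"y": 0,"z": 0,"rx": 0,"ry": 0,"rz": 0,"gripper": 0}]}}

```text
time_s: 9.32
tcp_pos: [0.4779, -0.1171, 0.0571]
ee_rot: [0.0, 0.996, -0.091, -0.0]
contact_force: [0.3, 0.3, -0.1]
finger_gap: 0.003
```

{"name": "carry_out", "arguments": {"targets": [{"x": 0,"y": 0,"z": 0,"rx": 0,"ry": 0,"rz": 0,"gripper": 0},{"x": 0,"y": 0,"z": 0,"rx": 0,"ry": 0,"rz": 0,"gripper": 0},{"x": 0,"y": 0,"z": 0,"rx": 0,"ry": 0,"rz": 0,"gripper": 0},{"x": 0,"y": 0,"z": 0,"rx": 0,"ry": 0,"rz": 0,"gripper": 0},{"x": 0,"y": 0,"z": 0,"rx": 0,"ry": 0,"rz": 0,"gripper": 0},{"x": 0,"y": 0,"z": 0,"rx": 0,"ry": 0,"rz": 0,"gripper": 0},{"x": 0,"y": 0,"z": 0,"rx": 0,"ry": 0,"rz": 0,"gripper": 0},{"x": 0,"y": 0,"z": 0,"rx": 0,"ry": 0,"rz": 0,"gripper": 0}]}}

```text
time_s: 10.32
tcp_pos: [0.4779, -0.1171, 0.0571]
ee_rot: [-0.0, 0.996, -0.092, -0.0]
contact_force: [-0.3, -1.1, 0.0]
finger_gap: 0.006
```

{"name": "carry_out", "arguments": {"targets": [{"x": 0,"y": 0,"z": 0,"rx": 0,"ry": 0,"rz": 0,"gripper": 0},{"x": 0,"y": 0,"z": 0,"rx": 0,"ry": 0,"rz": 0,"gripper": 0},{"x": 0,"y": 0,"z": 0,"rx": 0,"ry": 0,"rz": 0,"gripper": 0},{"x": 0,"y": 0,"z": 0,"rx": 0,"ry": 0,"rz": 0,"gripper": 0},{"x": 0,"y": 0,"z": 0,"rx": 0,"ry": 0,"rz": 0,"gripper": 0},{"x": 0,"y": 0,"z": 0,"rx": 0,"ry": 0,"rz": 0,"gripper": 0},{"x": 0,"y": 0,"z": 0,"rx": 0,"ry": 0,"rz": 0,"gripper": 0},{"x": 0,"y": 0,"z": 0,"rx": 0,"ry": 0,"rz": 0,"gripper": 0}]}}

```text
time_s: 11.32
tcp_pos: [0.4779, -0.1171, 0.0571]
ee_rot: [0.0, 0.996, -0.091, -0.0]
contact_force: [-0.2, -0.3, 0.1]
finger_gap: 0.003
```

{"name": "carry_out", "arguments": {"targets": [{"x": 0,"y": 0,"z": -0.02,"rx": 0,"ry": 0,"rz": 0,"gripper": 0},{"x": 0,"y": 0,"z": -0.05,"rx": 0,"ry": 0,"rz": 0,"gripper": 0},{"x": 0,"y": 0,"z": -0.09,"rx": 0,"ry": 0,"rz": 0,"gripper": 0},{"x": 0,"y": 0,"z": -0.13,"rx": 0,"ry": 0,"rz": 0,"gripper": 0},{"x": 0,"y": 0,"z": -0.16,"rx": 0,"ry": 0,"rz": 0,"gripper": 0},{"x": 0,"y": 0,"z": -0.17,"rx": 0,"ry": 0,"rz": 0,"gripper": 0},{"x": 0,"y": 0,"z": -0.17,"rx": 0,"ry": 0,"rz": 0,"gripper": 0},{"x": 0,"y": 0,"z": -0.17,"rx": 0,"ry": 0,"rz": 0,"gripper": 0}]}}

```text
time_s: 12.32
tcp_pos: [0.4774, -0.1169, 0.2258]
ee_rot: [-0.0, 0.996, -0.092, -0.001]
contact_force: [-0.9, -0.1, 0.1]
finger_gap: 0.009
```

```bash
python3 - <<'E'
from plant import ctrl
import cv2
o=ctrl.get_obs();print(o['time_s'],o['tcp_pos'],o['contact_force'])
c=ctrl.read_camera("side")["pixels"][:,:,::-1]
cv2.imwrite("pics/side6.png",c)
E
```

```text
12.325 [ 0.47737754 -0.1169459   0.2257959 ] [-0.90021006 -0.06484169  0.05393444]
```

View pics/side6.png

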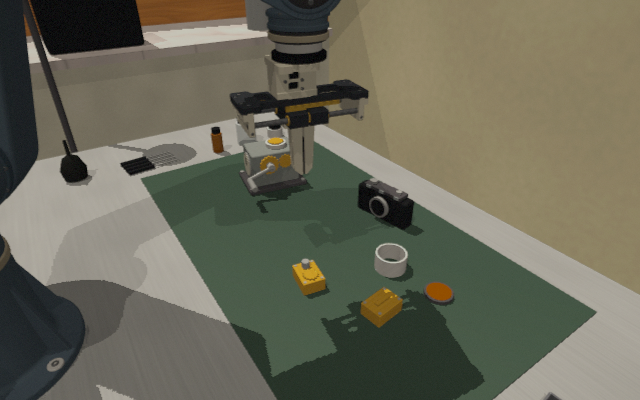

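The hand is clear. The crank is down, and the escapement (309,277), blank (382,306), hood, filter and camera are where they were in the first picture. I'm handing the job in.

```bash
python3 -c "
from plant import ctrl
print(ctrl.finish_job())"
```

```text
the job is handed in; nothing more can be done
None
```

The job is done in the order asked and was handed in at about 12.4 s; no verdict was reported.

- **Crank:** I pushed it down with the shut fingertips until the force rose from about 3 N to 16 N at z = 0.061 m. The lower stop was predicted at 0.0614 m. The pictures afterwards show the arm below level and still down.
- **Pointing:** I held straight above the pinion for 3 s, with the fingertips about 14 mm over it. The force stayed near zero, so the housing was not touched.
- **Finish:** I raised the hand to z = 0.226 m, about 18 cm above the pinion. In the last side picture, every loose thing is where it was in the first one.

**Checks that disagreed:**
- The two-view measure of the lowered handle read about 4 mm higher than its expected position. I put this down to picking visible surfaces, and relied on the force rise at the stop instead.
- The side image suggested a gap over the pinion of about 11 mm rather than 14 mm; both are within the centimetre or two asked.
- My first move call was refused because some fields were missing, and nothing moved.

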